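# Clamp the brake shoe and close the fixture cover

### The job

The spare brake shoe stands loose in the open well of the clamping fixture. Turn the fixture's T-handle clockwise, regrasping as needed, until you feel the resistance clearly rise because the jaws have closed on the shoe, then about an eighth of a turn more and no further, so that it is held firmly but not crushed. Then slide the flat cover fully home over the well, let go, and leave the bottle, tin and loose bearing where they stand.

Things in the scene. Friction and masses are not known exactly. Their poses are not given: they have to be found in the camera images.
- fixture: grey clamping fixture fixed to the worktop, base 156 (x) by 280 (y) by 10 mm; origin on the worktop under the well's centre. Along its y: drive housing (top z 68 mm) with the T-handle at y = -85 mm; well (x -60 to 60, y -36 to 40, floor z 10, walls to z 54 mm); then cover rails to y = 144 mm. A sprung moving jaw in the well closes toward +y; how far it stands open varies and is not reported
- fixed_jaw: steel jaw plate 116 by 6 by 32 mm fixed at the well's +y side; origin at the centre of its lower edge, clamping face 3 mm nearer the housing. At first contact the grip on the shoe is about 12 N, then 30 N more per radian of handle turn; over 60 N, about 1.5 rad past contact, crushes it. Each newton adds 0.004 N m to the handle's torque (0.05 at contact, then 0.12 a radian)
- t_handle (a point): centre of the T-handle's bar (90 mm long, 14 wide, 18 high) on its upright axis, z 103 mm, keeps its height; x along the bar. Clockwise from above closes the jaw, 4 mm a radian; contact 0.9 to 4 rad from the start. Drag 0.3 N m; stays where left. At standstill the drag can hold back torque either way, so compare signed torque while turning, or after equal steps
- shoe: bronze-coloured curved brake shoe, an arc 104 mm long, 44 mm deep, 36 mm tall, 0.3 kg, standing on its side on the well floor with its outer bow toward the fixed jaw; loose; origin at the centre of its underside
- cover (a joint): position of the flat cover along the rails: 0 = fully home over the well (a hard stop), 0.09 = fully open; grows along the fixture's +y. Drags with about 2 N and stays where it is left
- cover_grip (a point): centre of the grip bar on the cover, 84 mm above the worktop, 24 mm above the cover's top; bar 80 mm along its x axis (the fixture's x), 14 mm wide in y, 14 mm high, on two posts at x = -32 and +32 mm. Cover plate 134 by 94 by 5 mm; the bar lies at fixture y = 23 mm when the cover is home
- bottle: small sealant bottle with a nozzle, 44 mm diameter, 106 mm tall, loose on the worktop; origin under its centre
- tin: closed grease tin, 65 mm diameter, 32 mm tall, loose on the worktop; origin under its centre
- loose_bearing: ball bearing lying flat, 48 mm diameter, 14 mm tall, loose on the worktop; origin under its centre
Things that resemble listed ones, but are neither listed nor needed, are in the scene too. What is meant by the shoe is not turquoise, and is the smaller of those in its own colour.

How it is judged (in metres and radians):
On the way, in this order (a step that is already met when the one before it is completed fails the run):
1. the shoe is clamped between the jaws with 18 to 60 N while the cover is still open (contact force between fixed_jaw and shoe between 18 and 60 N and value of joint cover above 0.04 m), for 0.3 s.
2. the cover is slid home over the well (value of joint cover below 0.003 m), for 0.2 s.
At the end, for the whole second after the job is handed in: the shoe stands at rest (within 0.12 rad of upright) clamped against the fixed jaw with 18 to 60 N and the cover is within 3 mm of fully home (contact force between fixed_jaw and shoe between 18 and 60 N and value of joint cover below 0.003 m and angle between shoe's own z axis and vertical below 0.12 rad and linear speed of shoe below 0.02 m/s); the robot touches nothing.
It fails at once if the shoe is crushed: more than 60 N between it and the fixed jaw (contact force between fixed_jaw and shoe above 60 N).
It fails at once if the bottle, tin or loose bearing is shoved by more than 20 mm or the bottle tipped (distance of any of bottle, tin, loose_bearing from where it was at the start of the episode above 0.02 m or angle between bottle's own z axis and vertical above 0.3 rad).
It also fails if it takes over 67 s, if anything falls off the work surface, if the arm or the gripper's body presses on something with over 40 N, if the wrist force passes 120 N, or if a joint passes its speed limit or range.

### The arm

A 6-joint arm with a two-finger parallel gripper is mounted at the origin on a cart in front of the work surface, level with it; the furniture and walls round the work are solid. World frame = base frame: x ahead of the robot, y to its left, z up, the work surface at z = 0. Lengths are in m, angles in degrees, forces in N, time in s.
With the tool pointing down it reaches from about 0.3 to 0.775 m from the base axis. Payload 14.6 kg.
Tool frame: the origin (TCP) lies at the very end of the fingers, on their centre line; the grasp point (between the pads) lies 19 mm behind it; z points along the fingers, y is the line along which they close (so a half turn about z gives the same grasp; the last joint's range is limited). The gripper opens to 94 mm and grips with 3 to 60 N. Pads are 16 mm wide; open, the fingers measure 119 mm over their backs; the gripper's body (75 mm by 177 mm) begins 78 mm behind the grasp point.
Start: joints at [65.283, 17.183, 87.147, -0, 75.671, -3.816], TCP at [0.196, 0.514, 0.205] pointing down, gripper open.
Joint ranges: [-173.82, 173.82], [-45.26, 126.66], [13.44, 144.39], [-59.66, 239.66], [0, 175.72], [-146.38, 146.38]. Speed limits (degrees/s): [127.2, 127.2, 147.25, 180, 180, 180].

### API

Orientations are given as a 3x3 rotation matrix whose columns are the frame's x, y, z axes.
In Python, from plant import robot gives the robot as it stands. The module is installed in compiled form; this text tells all that it offers.
- The arm moves only by the shell command python3 -m pendant 'ROWS' [OPENING] [FORCE]. ROWS is JSON, a list that holds one entry, the list of rows, each a list of 6 numbers: the shift along the tool's x, y, z in mm, then the turn, a rotation vector about the tool's x, y, z in degrees. In form: [[[x, y, z, ax, ay, az], ...]]. A call has 1 to 5 rows; each row is the pose to reach, as a shift and turn from the pose commanded when the call began, along the tool's axes at that moment; what a row does not reach only later rows make up. A row lasts 1/10 s, in which the tool goes at most 50 mm and 8.59 degrees, less where a joint would pass 70% of its speed; a pose out of reach is approached as far as the arm can. A call with a gripper value outside its range is refused whole. OPENING is the opening, from 0 (shut) to 1 (fully open), set as the call begins (- or left out, the last holds). The fingers move at their own pace and stop on an object; FORCE is the grip in N (left out, the last holds). Time passes only in rows, so rows that repeat a pose let the fingers close. It gives the time, the measured TCP pose, the force, the opening and the grip force at its end, in the units of the state.
- robot.read_state(): the state, without advancing time (a new reading comes with each control period).
- robot.grab_frame(name): name is "scene" or "top"; returns the picture (420x560x3 uint8, red, green, blue); there is no depth.
- robot.get_calibration(name): a dict with "mtx" (3x3 intrinsics, pixels), "rvec" (rotation vector, rad) and "tvec" (3), from world to camera coordinates, as OpenCV has them. Camera axes: x right, y down, z forward; pixel columns grow to the right and rows downward; lengths in m; the calibration is good to about 2 mm. A picture is of the moment at which its call begins. get_calibration takes no time and is no camera call.
- robot.hand_in(): hands the job in; it is judged then, once.
Trained networks look in the newest picture that a camera, given by its name, has taken for a name from the list of things; names that differ only in an ending like _2 or _b are one class to them, and where a whole thing is asked for, a point or a joint stands for the part that bears it (a point fixed in the world has none). Each returns a list of dicts, best first, with "score" (0 to 1); they miss things now and then, are a little off and sometimes report something else, mostly with a low value. They report only what shows in the picture. A call takes as long as a camera call. They do not tell look-alikes from the thing itself.
- robot.spot_in(camera, label): "xy" ([column, row] in pixels, amid what is visible of it).
- robot.pinpoint(camera, label): "xy" ([column, row] in pixels: a listed point, or the origin of a listed thing).
The state is a dict: "time": time; "joint_pos": joint angles; "qd": joint speeds; "joint_efforts": joint torques, N m; "ee_pos": TCP position; "tool_rot": TCP orientation; "wrist_force": force on the tool from outside, world axes, zero at the start; "wrist_torque": the same for the moment, N m; "finger_gap": opening from 0.0 (shut) to 1.0 (fully open); "grip_force": force on a finger pad.
Only numpy, scipy, OpenCV 4.12 (cv2) and the standard library are available. Lean on these libraries where they do the work, as an engineer would, in place of code of your own. Each camera call takes 0.05 s, during which the arm holds its last target. There are 200 camera calls.

## Working session

There is one attempt and no reset: what is moved stays moved. The work goes in short steps, Python scripts to look and compute and a shell command to move; the robot and the scene stay as the last step left them, time stands still between calls to the robot, and variables do not carry over. Pictures are saved under pics/ and viewed, at most 10 in all, crops included, and the job is handed in when it is done.

```bash
mkdir -p pics; cat > h.py <<'E'
import numpy as np, cv2
from plant import robot
def ray(cam,xy,z):
    c=robot.get_calibration(cam); R,_=cv2.Rodrigues(np.array(c["rvec"],float)); t=np.array(c["tvec"],float).ravel()
    d=R.T@np.linalg.inv(np.array(c["mtx"]))@np.array([xy[0],xy[1],1.]); o=-R.T@t
    return o+d*(z-o[2])/d[2]
def proj(cam,P):
    c=robot.get_calibration(cam)
    return cv2.projectPoints(np.array(P,float).reshape(-1,3),np.array(c["rvec"],float),np.array(c["tvec"],float),np.array(c["mtx"],float),None)[0].reshape(-1,2)
def save(cam,name):
    f=robot.grab_frame(cam); cv2.imwrite("pics/"+name,cv2.cvtColor(f,cv2.COLOR_RGB2BGR)); return f
E
python3 - <<'E'
from h import *
a=save("scene","s0.png");b=save("top","t0.png")
Z=dict(t_handle=.103,cover_grip=.084,fixture=0,fixed_jaw=.01,shoe=.01,bottle=0,tin=0,loose_bearing=0)
for l,z in Z.items():
  for c in("scene","top"):
    for d in robot.pinpoint(c,l)[:3]: print(l,c,np.round(d["xy"],1),round(d["score"],2),np.round(ray(c,d["xy"],z),4))
cv2.imwrite("pics/both.png",cv2.cvtColor(np.vstack([a,b])[:, :],cv2.COLOR_RGB2BGR))
s=robot.read_state();print(s)
E
```

```text
t_handle scene [300.2 220.7] 0.89 [ 0.5672 -0.0177  0.103 ]
t_handle top [293.9 207.1] 0.49 [ 0.5662 -0.0245  0.103 ]
cover_grip scene [234.3 199.6] 0.65 [0.5277 0.1622 0.084 ]
cover_grip scene [170.  222.6] 0.37 [0.3707 0.2141 0.084 ]
cover_grip top [223.3 221. ] 0.74 [0.5302 0.1642 0.084 ]
fixture top [261.3 219.6] 0.79 [0.5458 0.0645 0.    ]
fixture top [222.9 220.9] 0.71 [0.5413 0.1758 0.    ]
fixture top [296.4 204.4] 0.69 [ 0.5913 -0.0377  0.    ]
fixed_jaw scene [258.5 228.4] 0.68 [0.5477 0.1021 0.01  ]
shoe scene [340.  205.7] 0.84 [0.7526 0.0038 0.01  ]
shoe scene [218.6 300.8] 0.59 [0.3306 0.0091 0.01  ]
shoe scene [263.8 236.4] 0.58 [0.5369 0.0729 0.01  ]
shoe top [256.  217.8] 0.81 [0.5496 0.0795 0.01  ]
shoe top [276.4 289.5] 0.8 [0.3471 0.0198 0.01  ]
shoe top [282.6 146.9] 0.56 [0.7625 0.0033 0.01  ]
bottle scene [170.8 221.7] 0.83 [ 0.4178  0.2929 -0.    ]
bottle top [182.1 261.7] 0.72 [0.4233 0.2889 0.    ]
tin scene [398.1 276.2] 0.67 [ 0.6635 -0.2366  0.    ]
tin scene [265.2 237.6] 0.67 [0.543  0.0743 0.    ]
tin top [364.8 176.2] 0.96 [ 0.6776 -0.2411  0.    ]
lo
[... 299 characters left out ...]
  7.56706143e+01, -3.81765071e+00]), 'qd': array([-0.02384929, -0.01030558, -0.16446716,  0.02385361,  0.05249721,
        0.02422119]), 'joint_efforts': array([ 1.59245203e-03, -5.31654525e+01, -3.52914155e+01,  7.09301094e-02,
        2.12814182e-02, -7.57706516e-05]), 'ee_pos': array([0.19622495, 0.51379329, 0.20545075]), 'tool_rot': array([[-9.34204190e-01,  3.56738742e-01,  1.15440989e-05],
       [ 3.56738742e-01,  9.34204191e-01, -5.07757139e-06],
       [-1.25959120e-05, -6.25261140e-07, -1.00000000e+00]]), 'wrist_force': array([-0.10294415,  0.27491806, -0.13428065]), 'wrist_torque': array([ 0.00917327,  0.0199444 , -0.06335219]), 'grip_force': 0.0, 'finger_gap': 1.0008985820425327}
```

```bash
python3 - <<'E'
import cv2
a=cv2.imread("pics/s0.png")[150:360,120:430];b=cv2.imread("pics/t0.png")[130:310,150:400]
cv2.imwrite("pics/c.png",cv2.vconcat([cv2.resize(a[:, :],(440,298)),cv2.resize(b,(440,300))]) if 0 else cv2.resize(b,(800,576),interpolation=cv2.INTER_CUBIC))
E
```

```text
(no output)
```

View pics/c.png

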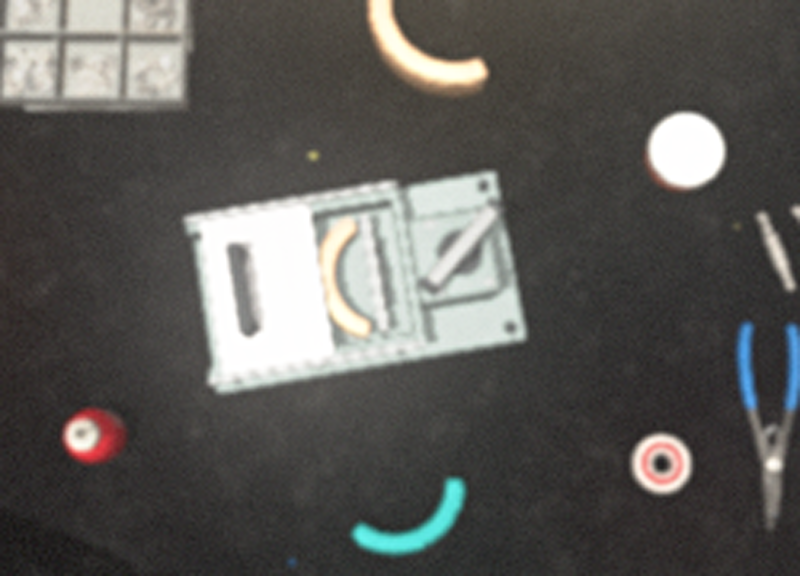

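View pics/s0.png

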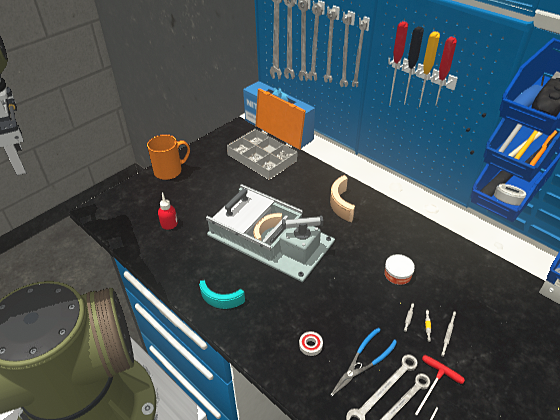

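The crop of the top view shows the handle bar running from (430,288) to (497,210), the grip bar from (238,245) to (255,333), and the bronze shoe in the well at about (345,275). The moving jaw is at x≈380. The cover is open, and bottle, tin and bearing stand well clear of it.

```bash
python3 - <<'E'
from h import *
f=lambda p:(p[0]/3.2+150,p[1]/3.2+130)
def w(p,z): return ray("top",f(p),z)
def show(n,a,b,z):
    A,B=w(a,z),w(b,z);print(n,A.round(4),B.round(4),((A+B)/2).round(4),np.linalg.norm(A-B).round(4),np.degrees(np.arctan2(*(B-A)[[1,0]])).round(1))
show("handle",(430,288),(497,210),.112)
show("grip",(255,333),(238,245),.091)
show("shaft",(463,249),(463,249),.112)
# base edge: right side front corner -> back corner
show("baseR",(527,341),(495,172),.01)
show("baseF",(527,341),(217,393),.01)
show("baseL",(217,393),(185,215),.01)
for l,z in(("t_handle",.103),("cover_grip",.084)):
  for c in("scene","top"):
    robot.grab_frame(c)
    for d in robot.pinpoint(c,l)[:1]: print(l,c,round(d["score"],2),ray(c,d["xy"],z).round(4))
E
```

```text
handle [0.5302 0.0011 0.112 ] [ 0.5957 -0.0543  0.112 ] [ 0.563  -0.0266  0.112 ] 0.0857 -40.2
grip [0.4944 0.1455 0.091 ] [0.5684 0.1615 0.091 ] [0.5314 0.1535 0.091 ] 0.0756 12.2
shaft [ 0.5628 -0.0261  0.112 ] [ 0.5628 -0.0261  0.112 ] [ 0.5628 -0.0261  0.112 ] 0.0 0.0
baseR [ 0.4964 -0.0893  0.01  ] [ 0.6511 -0.0616  0.01  ] [ 0.5738 -0.0754  0.01  ] 0.1571 10.1
baseF [ 0.4964 -0.0893  0.01  ] [0.4486 0.1866 0.01  ] [0.4725 0.0487 0.01  ] 0.28 99.8
baseL [0.4486 0.1866 0.01  ] [0.6091 0.22   0.01  ] [0.5288 0.2033 0.01  ] 0.1639 11.8
t_handle scene 0.82 [ 0.5627 -0.0162  0.103 ]
t_handle top 0.76 [ 0.5702 -0.0293  0.103 ]
cover_grip scene 0.86 [0.5278 0.1573 0.084 ]
cover_grip top 0.95 [0.541  0.1661 0.084 ]
```

Two independent estimates agree: fixture yaw is about 10.5° and the handle axis is at about (0.564, -0.026), with the bar at -40°. I'll move over the handle now.

```bash
python3 -m pendant '[[[-20,-14,0,0,0,0],[-60,-42,0,0,0,0],[-100,-70,0,0,0,0],[-140,-98,0,0,0,0],[-180,-126,0,0,0,0]]]' 1
python3 -m pendant '[[[-40,-27,0,0,0,0],[-80,-54,0,0,0,0],[-120,-82,0,0,0,0],[-160,-110,0,0,0,0],[-200,-138,0,0,0,0]]]'
python3 -m pendant '[[[-40,-27,0,0,0,0],[-80,-54,0,0,0,0],[-120,-82,0,0,0,4],[-150,-104,0,0,0,12],[-157,-108,0,0,0,19]]]'
python3 - <<'E'
from h import *
s=robot.read_state();R=s["tool_rot"];print(s["ee_pos"],np.degrees(np.arctan2(R[1,0],R[0,0])),s["wrist_torque"],s["wrist_force"])
print(R.T@(np.array([.5640,-.0258,.084])-s["ee_pos"])*1000)
save("top","t1.png");save("scene","s1.png")
a=cv2.imread("pics/s1.png")[140:290,190:360]
cv2.imwrite("pics/c1.png",cv2.resize(a,(680,600),interpolation=cv2.INTER_CUBIC))
c=s["ee_pos"];print(proj("scene",[[.5640,-.0258,.112],[.5640,-.0258,.094]]))
E
```

```text
time: 1.8
ee_pos: [0.3201, 0.3302, 0.2056]
tool_rot: [[-0.934, 0.356, 0.0], [0.356, 0.934, 0.0], [-0.0, 0.0, -1.0]]
wrist_force: [1.3, 0.1, 0.9]
finger_gap: 0.999
grip_force: 0.0
time: 2.3
ee_pos: [0.4579, 0.1297, 0.2057]
tool_rot: [[-0.934, 0.357, 0.001], [0.357, 0.934, 0.0], [-0.001, 0.0, -1.0]]
wrist_force: [0.2, 0.4, 0.1]
finger_gap: 1.0
grip_force: 0.0
time: 2.8
ee_pos: [0.5663, -0.0285, 0.2049]
tool_rot: [[-0.762, 0.648, -0.0], [0.648, 0.762, -0.0], [0.0, -0.001, -1.0]]
wrist_force: [0.4, 0.6, -0.5]
finger_gap: 1.001
grip_force: 0.0
[ 0.56631795 -0.02853659  0.20487259] 139.6038800674665 [-0.00798333  0.01495825  0.00531142] [ 0.372727    0.635435   -0.47754608]
[  3.5217509    0.64789687 120.87275523]
[[302.01141721 220.29867958]
 [301.82729953 225.91777476]]
```

View pics/c1.png

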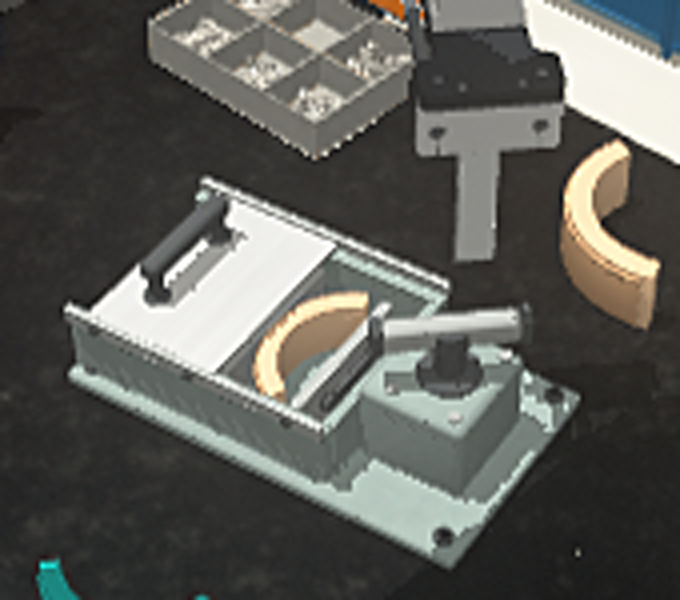

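The view confirms the handle axis at crop (448,325), which is full-frame (302,221). My prediction was (302,220). The dark upright looks wider than the bar, so I'll descend with the fingertips level with the bar's underside.

```bash
python3 -m pendant '[[[3.5,0.6,25,0,0,0],[3.5,0.6,50,0,0,0],[3.5,0.6,75,0,0,0],[3.5,0.6,100,0,0,0],[3.5,0.6,111,0,0,0]]]' 1 60
python3 -m pendant '[[[0,0,0,0,0,0],[0,0,0,0,0,0],[0,0,0,0,0,0],[0,0,0,0,0,0],[0,0,0,0,0,0]]]' 0 60
python3 -m pendant '[[[0,0,0,0,0,0],[0,0,0,0,0,0],[0,0,0,0,0,0],[0,0,0,0,0,0],[0,0,0,0,0,0]]]'
python3 - <<'E'
from h import *
for i in range(3):
    robot.grab_frame("top");s=robot.read_state();print(s["wrist_torque"].round(3),s["wrist_force"].round(2),s["ee_pos"].round(4),s["finger_gap"])
E
```

```text
time: 3.4
ee_pos: [0.5617, -0.0216, 0.0926]
tool_rot: [[-0.77, 0.638, -0.003], [0.638, 0.77, 0.0], [0.002, -0.001, -1.0]]
wrist_force: [0.6, -0.8, -0.7]
finger_gap: 1.001
grip_force: 0.0
time: 3.9
ee_pos: [0.5631, -0.0226, 0.0951]
tool_rot: [[-0.767, 0.641, 0.001], [0.641, 0.767, -0.0], [-0.001, 0.001, -1.0]]
wrist_force: [-0.3, -0.3, 0.1]
finger_gap: 0.61
grip_force: 0.0
time: 4.4
ee_pos: [0.5629, -0.0225, 0.0944]
tool_rot: [[-0.767, 0.641, 0.0], [0.641, 0.767, 0.0], [-0.0, 0.0, -1.0]]
wrist_force: [0.6, 0.7, 0.1]
finger_gap: 0.241
grip_force: 60.0
[ 0.131 -0.02  -0.04 ] [ 0.46  0.29 -0.36] [ 0.5629 -0.0225  0.0944] 0.23697007901351352
[ 0.066 -0.136 -0.051] [ 0.59 -0.05 -0.34] [ 0.5629 -0.0225  0.0944] 0.2380817510142803
[ 0.158 -0.1   -0.013] [ 0.95 -0.29  0.09] [ 0.5629 -0.0226  0.0944] 0.2415490388684406
```

The gap reads 0.24, or 22.6 mm, which is not the bar's 14 mm. I'll look before turning.

```bash
python3 - <<'E'
from h import *
a=save("scene","s2.png");b=save("top","t2.png")
A=cv2.resize(a[180:260,260:350],(700,600),interpolation=cv2.INTER_CUBIC)
cv2.imwrite("pics/c2.png",cv2.cvtColor(A,cv2.COLOR_RGB2BGR))
E
```

```text
(no output)
```

View pics/c2.png

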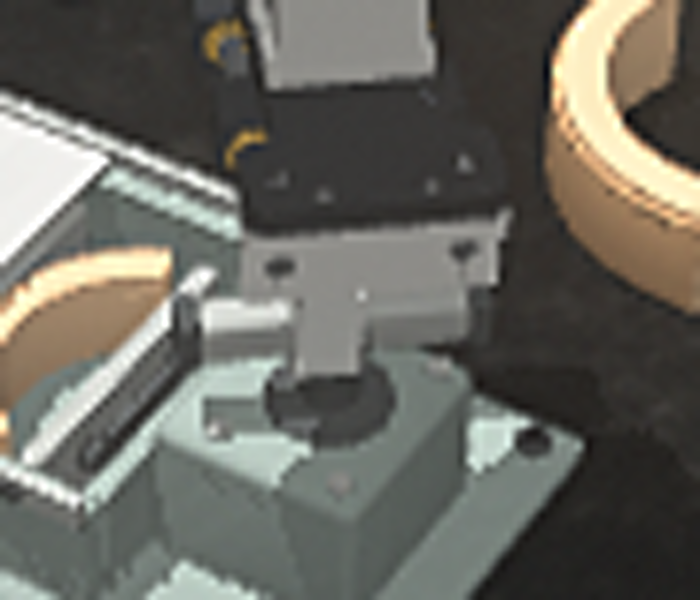

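The bar is parallel to the finger's flat side, so the fingertips have caught the wider upright. I'll open a little, raise 7 mm and regrip on the bar itself.

```bash
python3 -m pendant '[[[0,0,0,0,0,0],[0,0,0,0,0,0],[-2,-0.5,-4,0,0,0],[-3,-1,-7,0,0,0],[-3,-1,-7,0,0,0]]]' 0.5 60
python3 -m pendant '[[[0,0,0,0,0,0],[0,0,0,0,0,0],[0,0,0,0,0,0],[0,0,0,0,0,0],[0,0,0,0,0,0]]]' 0 60
python3 -m pendant '[[[0,0,0,0,0,0],[0,0,0,0,0,0],[0,0,0,0,0,0],[0,0,0,0,0,0],[0,0,0,0,0,0]]]' 
cat > r.py <<'E'
from h import *
T=[];F=[]
for i in range(4):
    robot.grab_frame("top");s=robot.read_state();T.append(s["wrist_torque"]);F.append(s["wrist_force"])
R=s["tool_rot"];print("T",np.mean(T,0).round(3),"sd",np.std(T,0).round(3)[2],"F",np.mean(F,0).round(2),s["ee_pos"].round(4),"th",np.degrees(np.arctan2(R[1,0],R[0,0])).round(1),"gap",round(s["finger_gap"],3),"q6",s["joint_pos"][5].round(1),"e6",s["joint_efforts"][5].round(3),s["time"])
E
python3 r.py
```

```text
time: 5.15
ee_pos: [0.5649, -0.0255, 0.1021]
tool_rot: [[-0.767, 0.642, 0.001], [0.642, 0.767, -0.0], [-0.001, 0.0, -1.0]]
wrist_force: [0.4, 0.4, 0.2]
finger_gap: 0.497
grip_force: 0.0
time: 5.65
ee_pos: [0.5651, -0.0245, 0.1014]
tool_rot: [[-0.767, 0.641, 0.001], [0.641, 0.767, 0.001], [-0.0, 0.002, -1.0]]
wrist_force: [3.2, 5.7, -2.6]
finger_gap: 0.23
grip_force: 60.0
time: 6.15
ee_pos: [0.5651, -0.0245, 0.1014]
tool_rot: [[-0.767, 0.641, 0.001], [0.641, 0.767, 0.001], [-0.0, 0.002, -1.0]]
wrist_force: [5.1, 5.5, -2.0]
finger_gap: 0.234
grip_force: 60.0
T [ 1.023e+00 -9.750e-01 -1.000e-03] sd 0.026 F [ 4.74  5.69 -2.53] [ 0.5651 -0.0245  0.1014] th 140.1 gap 0.228 q6 -56.4 e6 -0.013 6.35
```

The gap is unchanged, so the grip is probably on a hub at the centre. The 7 N side force shows that y was right before the 1 mm shift, so I'll undo it. A small test turn will show whether the handle follows.

```bash
python3 -m pendant '[[[0,0.9,0,0,0,2],[0,0.9,0,0,0,6],[0,0.9,0,0,0,10],[0,0.9,0,0,0,15],[0,0.9,0,0,0,20]]]'
python3 - <<'E'
from h import *
a=save("scene","s3.png");b=save("top","t3.png")
A=cv2.resize(a[180:260,260:350],(700,600),interpolation=cv2.INTER_CUBIC)
cv2.imwrite("pics/c3.png",cv2.cvtColor(A,cv2.COLOR_RGB2BGR))
E
python3 r.py
```

```text
time: 6.85
ee_pos: [0.5655, -0.0241, 0.1014]
tool_rot: [[-0.499, 0.867, 0.001], [0.867, 0.499, 0.0], [-0.0, 0.001, -1.0]]
wrist_force: [4.3, 2.8, -2.1]
finger_gap: 0.23
grip_force: 60.0
T [ 0.534 -0.729  0.076] sd 0.028 F [ 4.57  2.69 -1.56] [ 0.5655 -0.0241  0.1014] th 120.1 gap 0.231 q6 -36.3 e6 0.094 7.15
```

View pics/c3.png

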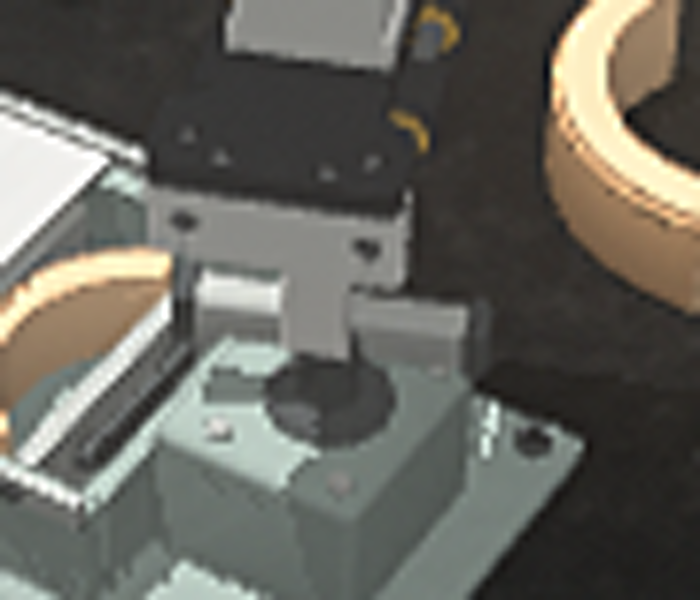

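The bar and the moving jaw have both turned and closed slightly, so the handle follows. Next I'll step in equal 15° increments and read the torque after each.

```bash
cat > r.py <<'E'
from h import *
s=robot.read_state();t0=s["wrist_torque"][2];T=[];E=[]
e0=s["joint_efforts"][5]
for i in range(3):
    robot.grab_frame("top");s=robot.read_state();T.append(s["wrist_torque"][2]);E.append(s["joint_efforts"][5])
R=s["tool_rot"];print("##Tz now %.3f rest %.3f | e6 %.3f %.3f | th %.1f"%(t0,np.mean(T),e0,np.mean(E),np.degrees(np.arctan2(R[1,0],R[0,0]))),"F",s["wrist_force"].round(1),s["ee_pos"].round(4),"gap",round(s["finger_gap"],3),"q6",s["joint_pos"][5].round(1),s["time"])
E
python3 -m pendant '[[[0,0,0,0,0,3],[0,0,0,0,0,6],[0,0,0,0,0,9],[0,0,0,0,0,12],[0,0,0,0,0,15]]]'|tail -1; python3 r.py
python3 -m pendant '[[[0,0,0,0,0,3],[0,0,0,0,0,6],[0,0,0,0,0,9],[0,0,0,0,0,12],[0,0,0,0,0,15]]]'|tail -1; python3 r.py
```

```text
grip_force: 60.0
##Tz now 0.275 rest 0.183 | e6 -0.772 0.361 | th 105.1 F [ 6.7  3.4 -3.7] [ 0.5659 -0.024   0.1014] gap 0.229 q6 -21.3 7.8
grip_force: 60.0
##Tz now 0.299 rest 0.202 | e6 -0.768 0.367 | th 90.1 F [10.1  4.3 -5.9] [ 0.5663 -0.0239  0.1014] gap 0.232 q6 -6.3 8.45
```

```bash

python3 -m pendant '[[[0.5,1.2,0,0,0,3],[0.5,1.2,0,0,0,6],[0.5,1.2,0,0,0,9],[0.5,1.2,0,0,0,12],[0.5,1.2,0,0,0,15]]]'|tail -1; python3 r.py
python3 -m pendant '[[[0,0,0,0,0,3],[0,0,0,0,0,6],[0,0,0,0,0,9],[0,0,0,0,0,12],[0,0,0,0,0,15]]]'|tail -1; python3 r.py
```

```text
grip_force: 60.0
##Tz now 0.316 rest 0.194 | e6 -0.778 0.370 | th 75.2 F [ 6.4  1.3 -3.8] [ 0.5667 -0.024   0.1014] gap 0.229 q6 8.7 9.1
grip_force: 60.0
##Tz now 0.249 rest 0.183 | e6 -0.769 0.365 | th 60.2 F [ 8.4  0.2 -4.5] [ 0.5671 -0.0241  0.1015] gap 0.233 q6 23.7 9.75
```

The joint 6 effort is a very clean signal, at 0.36–0.37 at rest. I'll continue, relieving the side load as I go.

```bash

python3 -m pendant '[[[0.5,0.9,0,0,0,3],[0.5,0.9,0,0,0,6],[0.5,0.9,0,0,0,9],[0.5,0.9,0,0,0,12],[0.5,0.9,0,0,0,15]]]'|tail -1; python3 r.py
python3 -m pendant '[[[0,0,0,0,0,3],[0,0,0,0,0,6],[0,0,0,0,0,9],[0,0,0,0,0,12],[0,0,0,0,0,15]]]'|tail -1; python3 r.py
```

```text
grip_force: 60.0
##Tz now 0.253 rest 0.194 | e6 -0.776 0.387 | th 45.2 F [ 4.1 -2.4 -1.6] [ 0.5674 -0.0243  0.1014] gap 0.231 q6 38.6 10.4
grip_force: 60.0
##Tz now 0.298 rest 0.212 | e6 -0.727 0.398 | th 30.2 F [ 6.2 -4.6 -3.2] [ 0.5677 -0.0247  0.1014] gap 0.232 q6 53.6 11.05
```

```bash

python3 -m pendant '[[[0,0,0,0,0,3],[0,0,0,0,0,6],[0,0,0,0,0,9],[0,0,0,0,0,12],[0,0,0,0,0,15]]]'|tail -1; python3 r.py
python3 - <<'E'
from h import *
a=save("scene","s4.png");b=save("top","t4.png")
A=cv2.resize(a[180:260,240:330],(700,600),interpolation=cv2.INTER_CUBIC)
cv2.imwrite("pics/c4.png",cv2.cvtColor(A,cv2.COLOR_RGB2BGR))
E
```

```text
grip_force: 60.0
##Tz now 0.426 rest 0.254 | e6 -0.699 0.432 | th 15.2 F [ 6.1 -6.7 -4.3] [ 0.5678 -0.025   0.1015] gap 0.229 q6 68.6 11.7
```

View pics/c4.png

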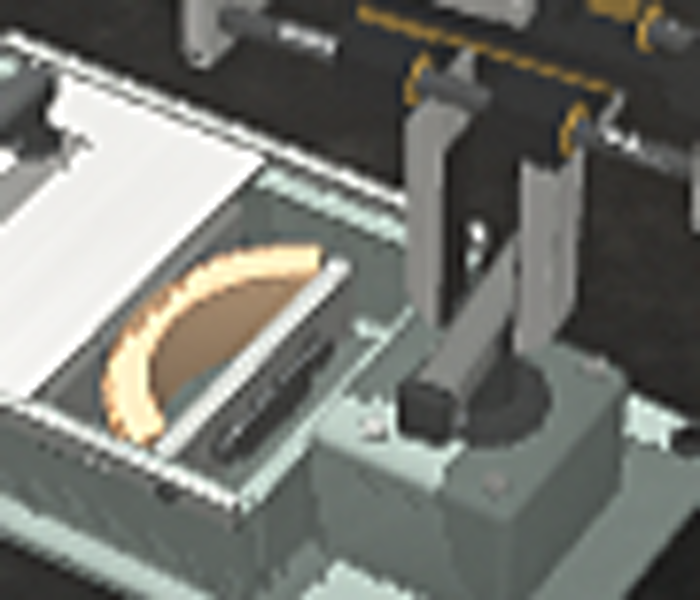

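```bash
python3 - <<'E'
from h import *
for a in range(-15,61,15):
    u=np.array([np.cos(np.radians(a)),np.sin(np.radians(a)),0])
    P=np.array([.566,-.0246,.112])
    p=proj("scene",[P-.045*u,P+.045*u]);print(a,((p-[240,180])*[7.78,7.5]).round(0).tolist())
E
```

```text
-15 [[353.0, 353.0], [611.0, 242.0]]
0 [[380.0, 375.0], [584.0, 222.0]]
15 [[414.0, 392.0], [551.0, 207.0]]
30 [[453.0, 402.0], [513.0, 198.0]]
45 [[494.0, 404.0], [474.0, 196.0]]
60 [[535.0, 399.0], [436.0, 200.0]]
```

The jaw now sits against the shoe's tips, with the bow toward the fixed jaw under the cover's edge. The bar points to 15°, so it followed the tool. The torque while turning jumped by 0.05 at about th 30 and then rose 0.03 per step, which marks contact at about 30°. I need an eighth of a turn past that, to about -15°.

```bash

python3 -m pendant '[[[0,0,0,0,0,3],[0,0,0,0,0,6],[0,0,0,0,0,9],[0,0,0,0,0,12],[0,0,0,0,0,15]]]'|tail -1; python3 r.py
```

```text
grip_force: 60.0
##Tz now 0.378 rest 0.315 | e6 -0.671 0.459 | th 0.2 F [  6.9 -10.3  -4.5] [ 0.5678 -0.0254  0.1014] gap 0.229 q6 83.6 12.45
```

The rise was again +0.028, which matches the clamping slope. One last step makes up the eighth of a turn, then I release and rise.

```bash

python3 -m pendant '[[[0,0,0,0,0,3],[0,0,0,0,0,6],[0,0,0,0,0,9],[0,0,0,0,0,12],[0,0,0,0,0,14]]]'|tail -1; python3 r.py
python3 -m pendant '[[[0,0,0,0,0,0],[0,0,0,0,0,0],[0,0,0,0,0,0],[0,0,0,0,0,0],[0,0,0,0,0,0]]]' 0.9
python3 -m pendant '[[[0,0,-10,0,0,0],[0,0,-30,0,0,0],[0,0,-55,0,0,0],[0,0,-70,0,0,0],[0,0,-75,0,0,0]]]'
python3 - <<'E'
from h import *
a=save("scene","s5.png");A=cv2.resize(a[160:260,210:330],(720,600),interpolation=cv2.INTER_CUBIC)
cv2.imwrite("pics/c5.png",cv2.cvtColor(A,cv2.COLOR_RGB2BGR))
s=robot.read_state();R=s["tool_rot"];print(s["ee_pos"],s["joint_pos"],np.degrees(np.arctan2(R[1,0],R[0,0])))
for d in robot.pinpoint("scene","cover_grip")[:2]: print(d["score"],d["xy"],ray("scene",d["xy"],.084))
b=save("top","t5.png")
for d in robot.pinpoint("top","cover_grip")[:2]: print(d["score"],d["xy"],ray("top",d["xy"],.084))
E
```

```text
grip_force: 60.0
##Tz now 0.417 rest 0.370 | e6 0.010 0.511 | th -13.8 F [  5.5 -11.5  -4.2] [ 0.5678 -0.0257  0.1014] gap 0.233 q6 97.6 13.1
time: 13.6
ee_pos: [0.5673, -0.024, 0.1014]
tool_rot: [[0.971, -0.24, -0.0], [-0.24, -0.971, 0.0], [-0.0, -0.0, -1.0]]
wrist_force: [-0.1, -0.1, -0.3]
finger_gap: 0.621
grip_force: 0.0
time: 14.1
ee_pos: [0.568, -0.0241, 0.1789]
tool_rot: [[0.971, -0.24, 0.003], [-0.24, -0.971, -0.0], [0.003, -0.0, -1.0]]
wrist_force: [0.7, -0.1, -1.1]
finger_gap: 0.898
grip_force: 0.0
[ 0.56784256 -0.02412763  0.1784326 ] [-6.12570753e+00  2.07157884e+01  8.61407860e+01  1.04628723e-03
  7.29933095e+01  9.77663041e+01] -13.89234393250645
0.84 [237.0, 200.3] [0.5304749  0.15544318 0.084     ]
0.78 [221.6, 218.5] [0.5369442  0.16897066 0.084     ]
```

View pics/c5.png

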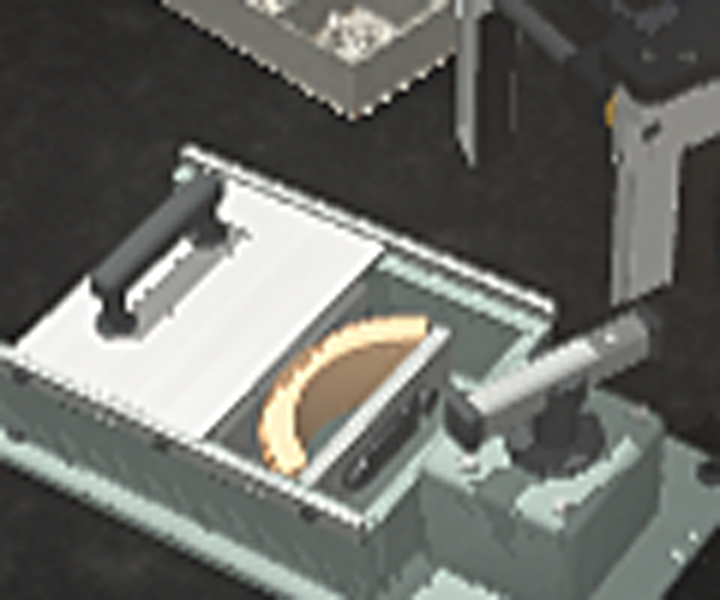

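The shoe is held between the jaws and the gripper is clear of the bar. The cover's grip bar runs from crop (95,280) to (215,180), and the cover's leading edge from (205,440) to (385,245). I'll pin down the bar's position by fitting its top ridge, and check it against the plate edge.

```bash
python3 - <<'E'
from h import *
g=lambda p:(p[0]/6+210,p[1]/6+160)
o=np.array([.552,.059]);y=np.radians(10.5);ux=np.array([np.cos(y),np.sin(y)]);uy=np.array([-np.sin(y),np.cos(y)])
def S(n,cam,px,z):
    P=ray(cam,px,z)[:2];d=P-o;print(n,P.round(4),"fix",(d@ux).round(4),(d@uy).round(4))
S("bar near","scene",g((110,268)),.088);S("bar far","scene",g((205,190)),.088)
S("lead","scene",g((295,342)),.0600);S("railend","scene",g((185,150)),.06);S("baseback","scene",g((180,175)),.054)
t=cv2.imread("pics/t5.png");t0=cv2.imread("pics/t0.png")
c=t[190:255,205:300];cv2.imwrite("pics/c6.png",cv2.resize(c,(760,520),interpolation=cv2.INTER_CUBIC))
for Y in(.095,.104,.113):
  P=[np.r_[o+ux*x+uy*Y,.091] for x in(-.04,0,.04)];p=proj("top",P);print(Y,((p-[205,190])*8).round().tolist(), "scene",((proj("scene",P)-[210,160])*6).round().tolist())
E
```

```text
bar near [0.5026 0.156 ] fix -0.0309 0.1044
bar far [0.5616 0.1622] fix 0.0283 0.0997
lead [0.5426 0.0922] fix -0.0031 0.0344
railend [0.5952 0.2119] fix 0.0703 0.1424
baseback [0.5868 0.2067] fix 0.0611 0.1389
0.095 [[199.0, 350.0], [180.0, 232.0], [161.0, 116.0]] scene [[114.0, 284.0], [174.0, 227.0], [230.0, 173.0]]
0.104 [[172.0, 355.0], [153.0, 237.0], [134.0, 121.0]] scene [[96.0, 276.0], [156.0, 219.0], [213.0, 165.0]]
0.113 [[145.0, 359.0], [126.0, 242.0], [108.0, 125.0]] scene [[78.0, 268.0], [138.0, 212.0], [195.0, 158.0]]
```

View pics/c6.png

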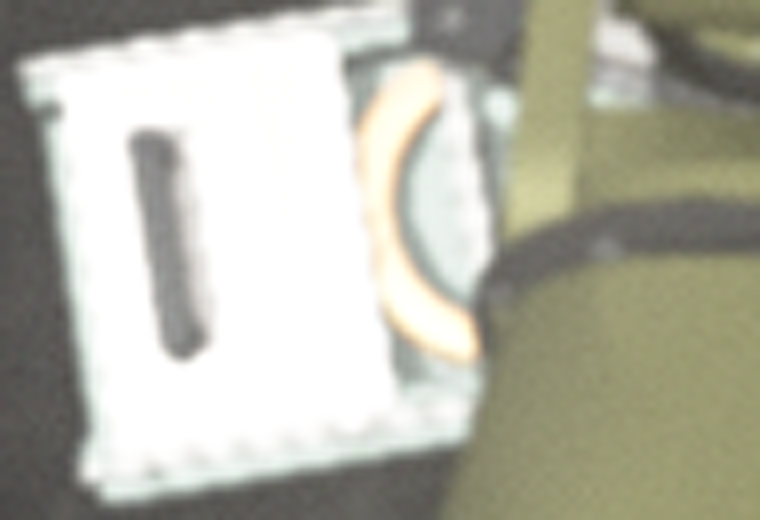

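Top view: the bar ridge runs from (150,135) to (185,350), with yaw 10.5°. That puts the bar at fixture y ≈ 0.101, so the cover is open about 78 mm, and the leading edge agrees. The bar centre is at about (0.5336, 0.158).

```bash

python3 -m pendant '[[[-8,-17,0,0,0,-3],[-24,-54,0,0,0,-9],[-40,-90,0,0,0,-15],[-58,-127,0,0,0,-20],[-77,-169,0,0,0,-24.4]]]' 0.7
python3 -m pendant '[[[0,0,0,0,0,0],[0,0,0,0,0,0]]]' | head -2
python3 - <<'E'
from h import *
s=robot.read_state();R=s["tool_rot"];print(s["ee_pos"],np.degrees(np.arctan2(R[1,0],R[0,0])),R.T@(np.array([.5336,.1583,.069])-s["ee_pos"])*1000)
E
```

```text
time: 14.8
ee_pos: [0.5324, 0.1595, 0.1755]
tool_rot: [[0.983, 0.185, -0.001], [0.185, -0.983, -0.0], [-0.002, 0.0, -1.0]]
wrist_force: [0.1, 0.1, 0.6]
finger_gap: 0.698
grip_force: 0.0
time: 15.0
ee_pos: [0.5327, 0.159, 0.1756]
[0.53270054 0.15899341 0.17557314] 10.575035612738573 [  0.9145155    0.82301788 106.57208611]
```

```bash

python3 -m pendant '[[[1,0.8,30,0,0,0],[1,0.8,60,0,0,0],[1,0.8,85,0,0,0],[1,0.8,100,0,0,0],[1,0.8,106,0,0,0]]]'
python3 -m pendant '[[[0,0,0,0,0,0],[0,0,0,0,0,0],[0,0,0,0,0,0],[0,0,0,0,0,0],[0,0,0,0,0,0]]]' 0 20
python3 -m pendant '[[[0,0,0,0,0,0],[0,0,0,0,0,0],[0,0,0,0,0,0]]]'
```

```text
time: 15.5
ee_pos: [0.5337, 0.1563, 0.0685]
tool_rot: [[0.984, 0.18, -0.003], [0.18, -0.984, -0.001], [-0.003, 0.0, -1.0]]
wrist_force: [-0.2, 0.2, -0.7]
finger_gap: 0.697
grip_force: 0.0
time: 16.0
ee_pos: [0.5345, 0.1579, 0.0709]
tool_rot: [[0.983, 0.182, 0.001], [0.182, -0.983, 0.0], [0.001, -0.0, -1.0]]
wrist_force: [-0.3, -0.4, 0.3]
finger_gap: 0.311
grip_force: 0.0
time: 16.3
ee_pos: [0.5343, 0.158, 0.0706]
tool_rot: [[0.983, 0.182, 0.0], [0.182, -0.983, 0.0], [0.0, -0.0, -1.0]]
wrist_force: [-1.1, 1.9, 1.5]
finger_gap: 0.147
grip_force: 20.0
```

The gap of 0.147 is 14 mm, so the bar is held. Now I'll slide home along tool +y.

```bash

python3 -m pendant '[[[0,5,0,0,0,0],[0,16,0,0,0,0],[0,28,0,0,0,0],[0,40,0,0,0,0],[0,50,0,0,0,0]]]'
python3 -m pendant '[[[0,8,0,0,0,0],[0,14,0,0,0,0],[0,18,0,0,0,0],[0,21,0,0,0,0],[0,22,0,0,0,0]]]'
python3 -m pendant '[[[0,1,0,0,0,0],[0,2,0,0,0,0],[0,3,0,0,0,0]]]'
```

```text
time: 16.8
ee_pos: [0.5437, 0.1072, 0.0706]
tool_rot: [[0.983, 0.181, 0.0], [0.181, -0.983, -0.0], [0.0, 0.0, -1.0]]
wrist_force: [-2.0, 1.4, 4.6]
finger_gap: 0.15
grip_force: 20.0
time: 17.3
ee_pos: [0.5476, 0.0859, 0.0706]
tool_rot: [[0.983, 0.181, -0.0], [0.181, -0.983, -0.0], [-0.0, 0.0, -1.0]]
wrist_force: [-2.3, 1.7, 5.9]
finger_gap: 0.147
grip_force: 20.0
time: 17.6
ee_pos: [0.5481, 0.0832, 0.0706]
tool_rot: [[0.983, 0.182, 0.0], [0.182, -0.983, -0.0], [-0.0, 0.0, -1.0]]
wrist_force: [-2.6, 1.3, 6.2]
finger_gap: 0.146
grip_force: 20.0
```

There is no stop yet, so I'll continue in small steps until the force rises.

```bash

python3 -m pendant '[[[0,1,0,0,0,0],[0,2,0,0,0,0],[0,3,0,0,0,0]]]' | sed -n '2p;4p'
python3 -m pendant '[[[0,1,0,0,0,0],[0,1.5,0,0,0,0],[0,2,0,0,0,0]]]'| sed -n '2p;4p;5p'
```

```text
ee_pos: [0.5485, 0.081, 0.0706]
wrist_force: [-5.0, 12.8, 6.3]
ee_pos: [0.5485, 0.0809, 0.0706]
wrist_force: [-6.5, 24.5, 6.0]
finger_gap: 0.146
```

It met a hard stop at y = 0.081 after 78 mm of travel, as predicted, with the force rising to 25 N. Release and retreat.

```bash

python3 -m pendant '[[[0,0,0,0,0,0],[0,-1,0,0,0,0],[0,-2,0,0,0,0],[0,-2,0,0,0,0],[0,-2,0,0,0,0]]]' 0.6 | sed -n '4p;5p'
python3 -m pendant '[[[0,-2,-10,0,0,0],[0,-2,-35,0,0,0],[0,-2,-70,0,0,0],[0,-2,-110,0,0,0],[0,-2,-140,0,0,0]]]' | sed -n '2p;4p'
python3 -m pendant '[[[0,-30,0,0,0,0],[0,-75,0,0,0,0],[0,-120,0,0,0,0],[0,-165,0,0,0,0],[0,-200,0,0,0,0]]]' | sed -n '2p;4p'
python3 -m pendant '[[[0,0,0,0,0,0],[0,0,0,0,0,0],[0,0,0,0,0,0]]]'|head -2
python3 - <<'E'
from h import *
a=save("scene","s7.png");b=save("top","t7.png")
A=cv2.resize(a[150:270,190:350],(800,600),interpolation=cv2.INTER_CUBIC);B=cv2.resize(b[170:260,200:320],(800,600),interpolation=cv2.INTER_CUBIC)
C=np.hstack([cv2.resize(A,(400,300)),cv2.resize(B,(400,300))])
cv2.imwrite("pics/c7.png",cv2.cvtColor(C,cv2.COLOR_RGB2BGR))
E
```

```text
wrist_force: [-0.6, -0.1, -0.6]
finger_gap: 0.534
ee_pos: [0.5483, 0.0832, 0.2138]
wrist_force: [0.2, 0.4, -0.7]
ee_pos: [0.5109, 0.2821, 0.2113]
wrist_force: [0.2, 0.6, -0.3]
time: 20.0
ee_pos: [0.5119, 0.279, 0.2108]
```

View pics/c7.png

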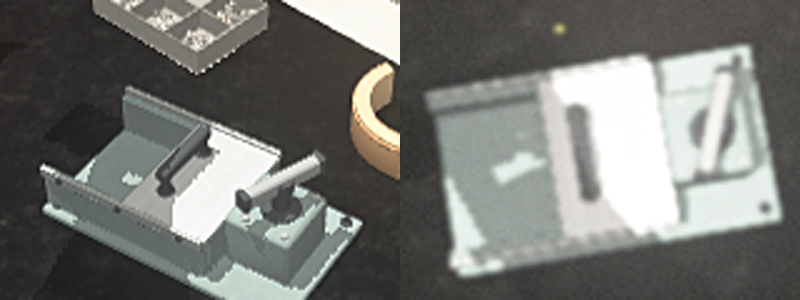

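The cover sits over the well, with its plate edge at (655,60)–(680,220) against the housing, and the gripper is clear. Handing in.

```bash
python3 -c "
from plant import robot;print(robot.hand_in())"
```

```text
the job is handed in; nothing more can be done
None
```

I handed the job in: the handle went about an eighth of a turn past felt contact (estimated 35 N on the shoe, not measured), the cover is on its hard stop, the arm is clear, and I never touched the bottle, tin or bearing.

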